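Point out the big round loaf for the record photo

ROBOT

A 7-joint arm with a two-finger parallel gripper is mounted at the origin on the work surface. World frame = base frame: x ahead of the robot, y to its left, z up, the work surface at z = 0. Lengths are in m, angles in rad, forces in N, time in s.
With the tool pointing down it reaches from about 0.4 to 0.75 m from the base axis. Payload 19.5 kg.
Tool frame: the origin (TCP) lies between the finger pads, 19 mm behind the fingertips; this is the grasp point; z points along the fingers, y is the line along which they close (so a half turn about z gives the same grasp; the last joint's range is limited). The gripper opens to 85 mm and grips with 20 to 120 N. Pads are 22 mm wide; open, the fingers measure 114 mm over their backs; the gripper's body (76 mm by 85 mm) begins 54 mm behind the grasp point. The pads swing forward as they close: fully open they stand 13 mm farther back than shut.
Start: joints at [-1.299, 0.707, -0.028, 1.485, 0.022, 0.951, -0.075], TCP at [0.177, 0.547, 0.25] pointing down, gripper open.
Joint ranges: [-2.71, 2.71], [-0.32, 2.16], [-1.57, 1.52], [0, 2.45], [-1.46, 4.6], [0, 2.02], [-2.83, 2.83]. Speed limits (rad/s): [1.89, 1.89, 2.57, 2.57, 3.01, 3.01, 3.01].

INTERFACE

Orientations are given as a 3x3 rotation matrix whose columns are the frame's x, y, z axes.
In Python, from plant import manip gives the robot as it stands. The module is installed in compiled form; this text tells all that it offers.
- The arm moves only by the tool drive_tool, never from a script. Its argument "commands" is a list that holds one entry, the list of rows, each a list of 7 numbers: the shift along the tool's x, y, z in mm, then the turn, a rotation vector about the tool's x, y, z in degrees, then the closure, from 0 (fully open) to 1 (shut). In form: [[[x, y, z, wx, wy, wz, grip], ...]]. A call has 1 to 12 rows; each row is the pose to reach, as a shift and turn from the pose commanded when the call began, along the tool's axes at that moment; what a row does not reach only later rows make up. A row lasts 1/10 s, in which the tool goes at most 50 mm and 8.59 degrees, less where a joint would pass 70% of its speed; a pose out of reach is approached as far as the arm can. A call with a gripper value outside its range is refused whole. The fingers move at their own pace and stop on an object; "force" is the grip in N (left out, the last holds). Time passes only in rows, so rows that repeat a pose let the fingers close. It gives the time, the measured TCP pose, the force, the opening and the grip force at its end, in the units of the state.
- manip.observe(): the state, without advancing time (a new reading comes with each control period).
- manip.grab_frame(name): name is "scene" or "top"; returns (picture, depth): 384x512x3 uint8, blue, green, red; 384x512 float32, m along the optical axis (not along the pixel's ray), 0 where there is no reading.
- manip.camera_params(name): a dict with "mtx" (3x3 intrinsics, pixels), "k1" (the pictures are not rectified: a ray, as slopes to the right and down, at radius r is drawn at 1 + k1 r^2 times it, then the intrinsics apply), "R" (3x3) and "t" (3): a world point X has camera coordinates R X + t. Camera axes: x right, y down, z forward; pixel columns grow to the right and rows downward; lengths in m; the calibration is good to about 2 mm. A picture is of the moment at which its call begins. camera_params takes no time and is no camera call.
- manip.hand_in(): hands the job in; it is judged then, once.
The state is a dict: "t": time; "joints": joint angles; "joint_vel": joint speeds; "tau": joint torques, N m; "ee_pos": TCP position; "eef_rot": TCP orientation; "wrist_force": force on the tool from outside, world axes, zero at the start; "ft_torque": the same for the moment, N m; "width": finger opening in m; "gripper_force": force on a finger pad.
Only numpy, scipy, OpenCV 4.12 (cv2) and the standard library are available. Lean on these libraries where they do the work, as an engineer would, in place of code of your own. Each camera call takes 0.05 s, during which the arm holds its last target. There are 200 camera calls.

TASK

Take the record photo of the seized bread with the big round loaf pointed out: press the document camera's shutter button (the larger of the two round buttons on its base) fully in and let it go, which starts the self-timer, and leave the small power button alone. Then point straight down at the middle of the big domed loaf with the cross cut, fingertips about two centimetres above its top without touching it, and keep pointing for at least three seconds. Finally draw the hand well back from the loaf; do not touch, move or pick up any of the bread, the tray or the stapler.

Things in the scene. Friction and masses are not known exactly. Their poses are not given: they have to be found in the camera images.
- tray: Light grey plastic stacking tray with slotted sides, 300 (x) by 400 (y) mm outside, 70 mm high, rim lip 7 mm wider, walls and floor 4 mm thick; it is fixed to the desk. Origin: centre of its underside; z up. It holds the four pieces of bread, one in each quarter (centres about 70 mm in x and 95 mm in y from the tray's middle); which quarter holds which is different every time.
- round_loaf: The big round loaf: domed brown crust, 120 mm across and 74 mm high, with a pale cross cut into its top; loose, about 450 g, standing on the tray floor. Origin: centre of its underside; z up.
- round_loaf_top (a point): The middle of the top of the big round loaf, where the cuts cross, 74 mm above its underside and so 78 mm above the desk.
- bun: Small plain round bun, 72 mm across and 44 mm high, loose in the tray. Not the one to point at. Origin: centre of its underside.
- ring_bread: Ring-shaped bread, 116 mm across, 32 mm thick, with a 52 mm hole, loose in the tray. Not the one to point at. Origin: its centre, at the underside.
- long_loaf: Long loaf, 64 by 165 mm (its own x and y) and 50 mm high, with three slanting cuts, loose in the tray. Not the one to point at. Origin: centre of its underside.
- doc_camera: Document camera fixed to the desk, to the right (-y) of the tray: a light grey base 220 (x) by 170 (y) by 32 mm with a black panel holding two buttons at the end nearest the robot; a 22 mm column stands 75 mm behind the base's middle (+x) and carries a short arm and the camera head, up to 325 mm above the desk, 140 mm and more from the buttons. Origin: centre of its underside; z up.
- shutter_top (a point): Centre of the top of the shutter button: a white round cap 28 mm across, standing 8 mm proud of the base, 40 mm above the desk; on the black panel, on its side nearer the tray (+y). It goes straight down.
- shutter (a joint): Travel of the shutter button in m: 0 out, 0.005 fully in; it springs back by itself. It takes 2 N to start and 5 N to push fully in, then a hard stop.
- power_top (a point): Centre of the top of the power button: a white round cap 13 mm across, standing 8 mm proud of the base, 70 mm from the shutter button (-y side of the panel). To be left alone.
- power (a joint): Travel of the power button in m: 0 out, 0.005 fully in.
- stapler: Black desk stapler, 135 by 36 mm and 51 mm high, lying loose on the desk at the far side (-y) of the document camera. Origin: centre of its underside.

How it is judged:
On the way, in this order (a step that is already met when the one before it is completed fails the run):
1. the shutter button is pressed at least 4 mm in (value of joint shutter above 0.004 m).
2. shutter out again, the tool points down (within 35 deg) at the big round loaf for 3 s on end: TCP within 25 mm sideways of the middle of its top and 15 to 62 mm above it (value of joint shutter below 0.0015 m and horizontal distance between the grasp point and round_loaf_top below 0.025 m and z of the grasp point in the frame of round_loaf_top between 0.015 and 0.062 m and angle between the grasp point's own z axis and vertical above 2.53 rad), for 3 s.
At the end, for the whole second after the job is handed in: The hand is back, with the TCP more than 120 mm from the top of the big round loaf; both buttons are out (within 1.5 mm); every piece of bread and the stapler lie at rest within 10 mm of where they began (distance between the grasp point and round_loaf_top above 0.12 m and value of joint each of shutter, power below 0.0015 m and distance of each of round_loaf, bun, ring_bread, long_loaf, stapler from where it was at the start of the episode below 0.01 m and linear speed of each of round_loaf, bun, ring_bread, long_loaf, stapler below 0.02 m/s); the robot touches nothing.
It fails at once if the robot touches a piece of bread (contact force between any of the fingers, the arm and round_loaf above 0.3 N or contact force between any of the fingers, the arm and bun above 0.3 N or contact force between any of the fingers, the arm and ring_bread above 0.3 N or contact force between any of the fingers, the arm and long_loaf above 0.3 N).
It fails at once if the robot touches the tray (contact force between any of the fingers, the arm and tray above 0.5 N).
It fails at once if the robot touches the stapler (contact force between any of the fingers, the arm and stapler above 0.5 N).
It fails at once if a piece of bread or the stapler is moved or lifted more than 10 mm (distance of any of round_loaf, bun, ring_bread, long_loaf, stapler from where it was at the start of the episode above 0.01 m).
It fails at once if the power button is pressed more than 1.5 mm (value of joint power above 0.0015 m).
It also fails if it takes over 48 s, if anything falls off the work surface, if the arm or the gripper's body presses on something with over 40 N, if the wrist force passes 120 N, or if a joint passes its speed limit or range.

## Working session

There is one attempt and no reset: what is moved stays moved. The work goes in short steps, Python scripts to look and compute and a tool call to move; the robot and the scene stay as the last step left them, time stands still between calls to the robot, and variables do not carry over. Pictures are saved under pics/ and viewed, at most 10 in all, crops included, and the job is handed in when it is done.

Besides the shell and the picture viewer there is one more tool, called after "Request:" as name(argument=value, ...), one argument or row to a line, values as JSON. drive_tool: Moves the arm, as the interface text tells. Its arguments: {"type":"object","properties":{"commands":{"type":"array","items":{"type":"array","items":{"type":"array","items":{"type":"number"}}}},"force":{"type":"number"}},"required":["commands"]}

```bash
mkdir -p pics
cat > h.py <<'E'
import numpy as np, cv2
from plant import manip
def world(name,u,v,depth=None,z=None):
    p=manip.camera_params(name);K=np.array(p["mtx"]);k=p["k1"]
    s=cv2.undistortPoints(np.array([[[u,v]]],float),K,np.array([k,0,0,0.]))[0,0]
    R=np.array(p["R"]);t=np.array(p["t"]);r=np.array([s[0],s[1],1.])
    if depth is None:
        c=-R.T@t; d=R.T@r; return c+d*(z-c[2])/d[2]
    return R.T@(r*depth-t)
E
python3 - <<'E'
from h import *
for n in("top","scene"):
    im,d=manip.grab_frame(n); cv2.imwrite(f"pics/{n}0.png",im); np.save(n,d)
s=manip.observe();print(s["t"],s["ee_pos"],s["eef_rot"],s["width"],s["wrist_force"])
E
```

```text
0.1 [0.17740948 0.54672346 0.24958528] [[-9.51169830e-01  3.08667900e-01 -2.85529026e-04]
 [ 3.08668032e-01  9.51169371e-01 -9.34544145e-04]
 [-1.68773149e-05 -9.77043878e-04 -9.99999523e-01]] 0.08555513918451096 [-0.59004154 -0.17528973 -0.77235974]
```

View pics/top0.png

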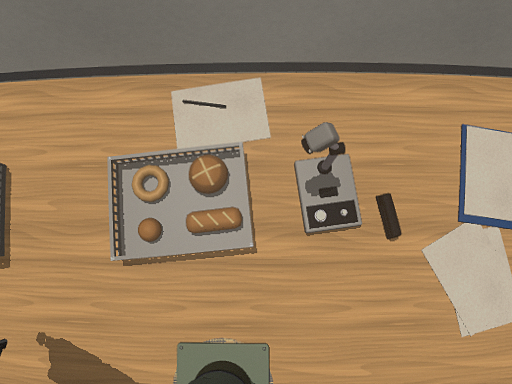

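View pics/scene0.png

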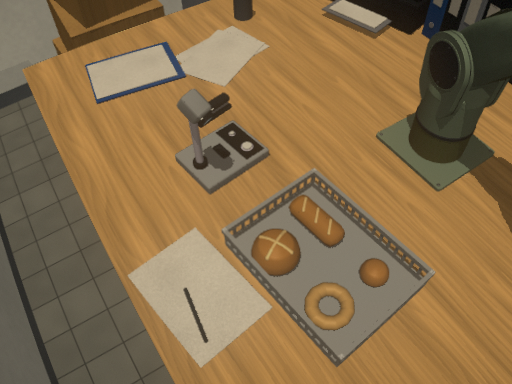

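The top view shows the round loaf's cross at about (208,173), the shutter at (320,215), power at (344,212) and the stapler at (388,216). I'll enlarge it for exact pixels.

Run:
```python
from h import *
im=cv2.imread("pics/top0.png")
a=cv2.resize(im[140:210,175:245],None,fx=8,fy=8,interpolation=cv2.INTER_CUBIC)[:,:400+160]
b=cv2.resize(im[190:240,295:365],None,fx=8,fy=8,interpolation=cv2.INTER_CUBIC)
cv2.imwrite("pics/a.png",a);cv2.imwrite("pics/b.png",b)
d=np.load("top.npy");ds=np.load("scene.npy")
for n,u,v,z,D in(("top",208,173,.078,d),("top",320,215,.04,d),("top",344,212,.04,d),("scene",277,244,.078,ds),("scene",247,146,.04,ds),("scene",232,134,.04,ds)):
    print(n,u,v,world(n,u,v,z=z).round(4),world(n,u,v,depth=D[v,u]).round(4))
# depth points above 0.1 around the doc camera / anywhere
p=manip.camera_params("top");print(-np.array(p["R"]).T@p["t"])
```

```text
top 208 173 [0.6148 0.0392 0.078 ] [0.6148 0.0392 0.0784]
top 320 215 [ 0.4967 -0.2837  0.04  ] [ 0.4967 -0.2838  0.0396]
top 344 212 [ 0.5049 -0.3543  0.04  ] [ 0.5052 -0.3547  0.0381]
scene 277 244 [0.6245 0.0564 0.078 ] [0.625  0.0572 0.0796]
scene 247 146 [ 0.4972 -0.2782  0.04  ] [ 0.4953 -0.2815  0.036 ]
scene 232 134 [ 0.5079 -0.3443  0.04  ] [ 0.5077 -0.3447  0.0395]
[ 0.37812612 -0.11672468  1.0814137 ]
```

View pics/a.png

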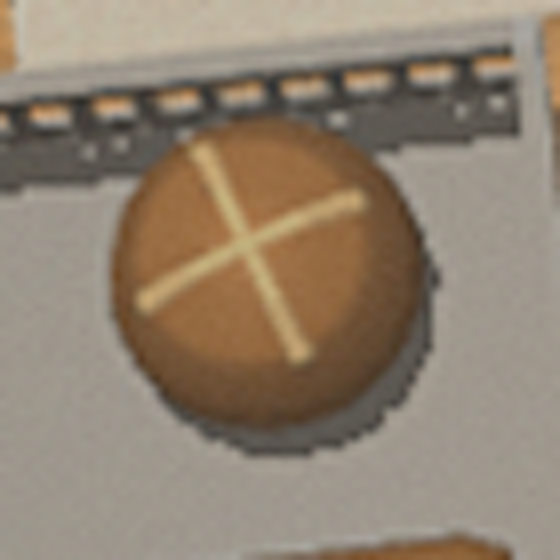

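View pics/b.png

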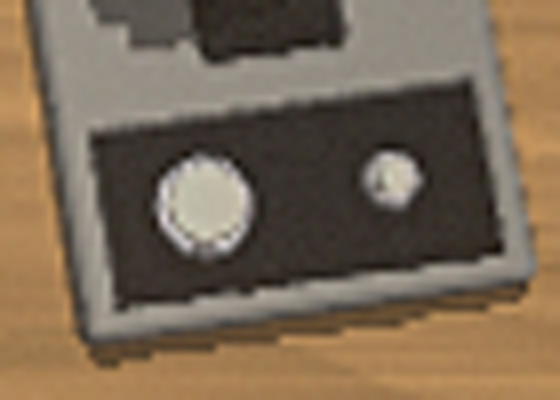

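Crop readings: the cuts cross at full-image (205.4,169.9), the shutter centre is at (320.1,214.9) and power at (343.5,212.0). The scene view shows nothing else near the path.

```bash
cat >> h.py <<'E'
def shift(target):
    s=manip.observe(); R=np.array(s["eef_rot"])
    return (R.T@(np.array(target)-s["ee_pos"])*1000).round(1)
E
python3 - <<'E'
from h import *
for n,u,v,z in(("top",205.4,169.9,.078),("top",320.1,214.9,.04),("top",343.5,212,.04),("top",320,137,.31),("scene",279,243,.078)):
    print(n,u,v,world(n,u,v,z=z).round(4))
ds=np.load("scene.npy")
pts=np.array([world("top",u,v,depth=np.load("top.npy")[v,u]) for u,v in((320,137),(338,150),(325,168),(305,147),(318,145))]);print(pts.round(3))
print(shift([.40,.25,.25]),shift([.495,-.285,.2]))
E
```

```text
top 205.4 169.9 [0.6241 0.047  0.078 ]
top 320.1 214.9 [ 0.4969 -0.284   0.04  ]
top 343.5 212 [ 0.505  -0.3528  0.04  ]
top 320 137 [ 0.6416 -0.2466  0.31  ]
scene 279 243 [0.6191 0.0568 0.078 ]
[[ 0.641 -0.246  0.311]
 [ 0.633 -0.301  0.239]
 [ 0.631 -0.299  0.064]
 [ 0.628 -0.216  0.277]
 [ 0.626 -0.243  0.302]]
[-3.033e+02 -2.135e+02 -2.000e-01] [-558.8 -693.    50.3]
```

Request:
drive_tool(
  commands=[
    [[-50,-35,0,0,0,0,1],[-100,-70,0,0,0,0,1],[-140,-100,0,0,0,0,1],[-180,-130,0,0,0,0,1],[-220,-155,0,0,0,0,1],[-260,-185,0,0,0,0,1],[-290,-205,0,0,0,0,1],[-305,-215,0,0,0,0,1],[-305,-215,0,0,0,0,1],[-305,-215,0,0,0,0,1]],
  ],
  force=30,
)

```text
t: 1.1
ee_pos: [0.4011, 0.2483, 0.2499]
eef_rot: [[-0.951, 0.309, -0.0], [0.309, 0.951, 0.0], [0.0, -0.0, -1.0]]
wrist_force: [-0.3, 0.7, 0.9]
width: 0.0
gripper_force: 0.0
```

Run:
```python
from h import *
s=manip.observe();print(s["t"],s["ee_pos"],s["width"],s["joints"])
print(shift([.495,-.285,.2]))
```

```text
1.1 [0.40105923 0.24833984 0.24985127] 3.534740719443787e-05 [-0.56632141  0.55779143 -0.09384059  1.84462442  0.07293517  0.74285988
  0.55667017]
[-254.3 -478.2   49.8]
```

Request:
drive_tool(
  commands=[
    [[-20,-40,0,0,0,0,1],[-42,-80,0,0,0,0,1],[-64,-120,0,0,0,0,1],[-86,-160,0,0,0,0,1],[-108,-200,0,0,0,0,1],[-130,-240,0,0,0,0,1],[-152,-285,10,0,0,0,1],[-174,-330,20,0,0,0,1],[-196,-370,30,0,0,0,1],[-218,-410,40,0,0,0,1],[-240,-450,50,0,0,0,1],[-254,-478,50,0,0,0,1]],
  ],
)

```text
t: 2.3
ee_pos: [0.4954, -0.2862, 0.1986]
eef_rot: [[-0.951, 0.309, -0.002], [0.309, 0.951, 0.001], [0.002, 0.0, -1.0]]
wrist_force: [1.3, 0.6, 0.4]
width: -0.0
gripper_force: 0.0
```

Request:
drive_tool(
  commands=[
    [[0,0,30,0,0,0,1],[0,0,60,0,0,0,1],[0,0,90,0,0,0,1],[0,0,110,0,0,0,1],[0,0,110,0,0,0,1],[0,0,110,0,0,0,1]],
  ],
)

```text
t: 2.9
ee_pos: [0.4959, -0.2839, 0.0906]
eef_rot: [[-0.952, 0.307, 0.0], [0.307, 0.952, 0.0], [-0.0, 0.0, -1.0]]
wrist_force: [1.0, 0.4, 0.9]
width: -0.0003
gripper_force: 0.0
```

Run:
```python
from h import *
s=manip.observe();print(s["t"],s["ee_pos"],s["wrist_force"],shift([.497,-.284,.065]))
im,d=manip.grab_frame("scene");cv2.imwrite("pics/c.png",cv2.resize(im[60:220,140:340],None,fx=3.5,fy=3.5,interpolation=cv2.INTER_CUBIC))
```

```text
2.9 [ 0.4958944  -0.28391108  0.09055443] [1.01022168 0.35486549 0.90559874] [-1.1  0.3 25.6]
```

View pics/c.png

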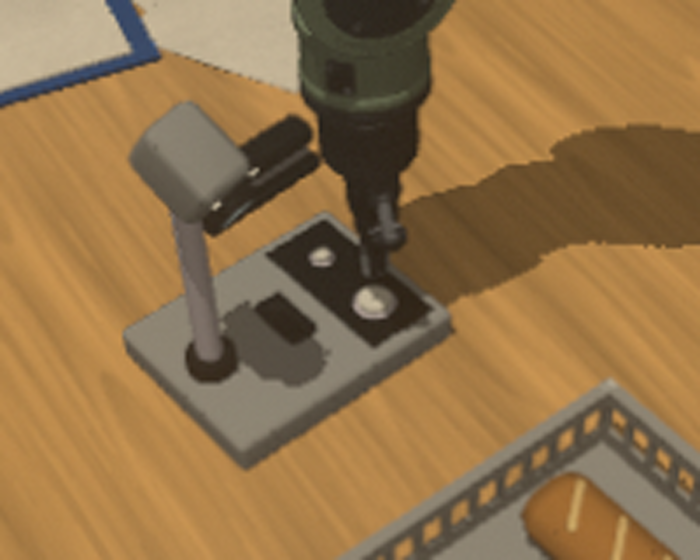

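The fingertips hang above the shutter, crop (372,275) over the cap at (375,300), and are clear of the power button and camera head. I'll press slowly.

Request:
drive_tool(
  commands=[
    [[-1,0,15,0,0,0,1],[-1,0,26,0,0,0,1],[-1,0,30,0,0,0,1],[-1,0,32,0,0,0,1],[-1,0,34,0,0,0,1],[-1,0,35,0,0,0,1],[-1,0,36,0,0,0,1],[-1,0,36,0,0,0,1]],
  ],
)

```text
t: 3.75
ee_pos: [0.4961, -0.2851, 0.0541]
eef_rot: [[-0.951, 0.309, -0.0], [0.309, 0.951, -0.0], [0.0, -0.0, -1.0]]
wrist_force: [-3.4, 2.5, 4.2]
width: 0.0001
gripper_force: 2.2
```

Request:
drive_tool(
  commands=[
    [[0,0,1,0,0,0,1],[0,0,2,0,0,0,1],[0,0,2,0,0,0,1],[0,0,2,0,0,0,1]],
  ],
)

```text
t: 4.15
ee_pos: [0.4963, -0.2851, 0.0534]
eef_rot: [[-0.951, 0.309, 0.0], [0.309, 0.951, -0.001], [-0.001, -0.0, -1.0]]
wrist_force: [-9.3, 6.0, 31.4]
width: 0.0001
gripper_force: 15.8
```

The hard stop is reached (31 N), so I'll release and lift.

Request:
drive_tool(
  commands=[
    [[0,0,-5,0,0,0,1],[0,0,-15,0,0,0,1],[0,0,-45,0,0,0,1],[0,0,-85,0,0,0,1],[0,0,-125,0,0,0,1],[0,0,-160,0,0,0,1],[0,0,-175,0,0,0,1],[0,0,-175,0,0,0,1],[0,0,-175,0,0,0,1]],
  ],
)

```text
t: 5.05
ee_pos: [0.4961, -0.2852, 0.2269]
eef_rot: [[-0.951, 0.309, 0.0], [0.309, 0.951, -0.0], [-0.0, -0.0, -1.0]]
wrist_force: [-0.3, -0.2, 0.8]
width: -0.0003
gripper_force: 0.0
```

Run:
```python
from h import *
s=manip.observe();print(s["t"],s["ee_pos"],s["wrist_force"],shift([.50,.047,.228]),shift([.623,.049,.228]))
im,d=manip.grab_frame("scene");cv2.imwrite("pics/d.png",cv2.resize(im[120:300,200:400],None,fx=3,fy=3,interpolation=cv2.INTER_CUBIC))
```

```text
5.05 [ 0.49614946 -0.2851959   0.22693327] [-0.3281811  -0.19013817  0.757287  ] [ 98.9 317.2  -1.2] [-17.5 357.   -1.1]
```

View pics/d.png

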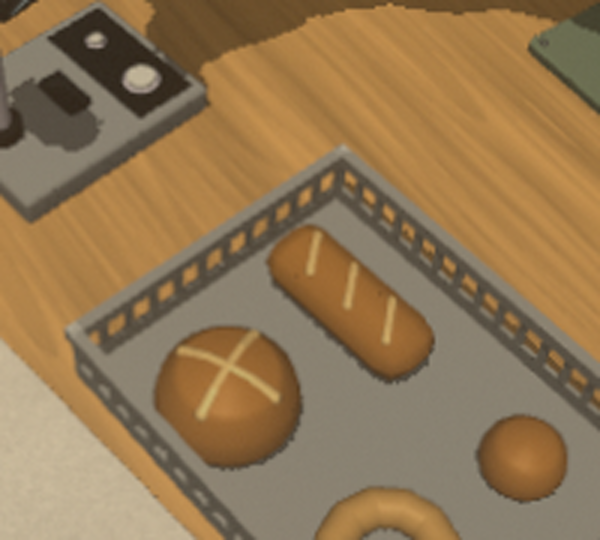

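The shutter is back out and the bread hasn't moved. The scene-view cross at (276.4,242.4) agrees with the top view to within several mm. Next I'll move over the loaf.

Request:
drive_tool(
  commands=[
    [[30,30,0,0,0,0,1],[45,75,0,0,0,0,1],[55,120,0,0,0,0,1],[60,165,0,0,0,0,1],[60,210,0,0,0,0,1],[55,250,0,0,0,0,1],[40,290,0,0,0,0,1],[15,325,0,0,0,0,1],[-10,350,0,0,0,0,1],[-17,357,0,0,0,0,1],[-17,357,0,0,0,0,1],[-17,357,0,0,0,0,1]],
  ],
)

```text
t: 6.3
ee_pos: [0.6219, 0.0487, 0.2262]
eef_rot: [[-0.951, 0.309, -0.002], [0.309, 0.951, -0.001], [0.001, -0.001, -1.0]]
wrist_force: [-0.2, -0.7, -0.1]
width: 0.0001
gripper_force: 0.0
```

Request:
drive_tool(
  commands=[
    [[0,0,20,0,0,0,1],[0,0,45,0,0,0,1],[0,0,70,0,0,0,1],[0,0,90,0,0,0,1],[0,0,102,0,0,0,1],[0,0,108,0,0,0,1],[0,0,108,0,0,0,1],[0,0,108,0,0,0,1]],
  ],
)

```text
t: 7.1
ee_pos: [0.6229, 0.0491, 0.1199]
eef_rot: [[-0.951, 0.309, 0.001], [0.309, 0.951, 0.0], [-0.001, 0.0, -1.0]]
wrist_force: [-0.3, -0.2, -0.5]
width: 0.0003
gripper_force: 0.0
```

Run:
```python
from h import *
im,d=manip.grab_frame("scene");cv2.imwrite("pics/e.png",cv2.resize(im[120:300,200:400],None,fx=3,fy=3,interpolation=cv2.INTER_CUBIC))
s=manip.observe();print(s["t"],s["ee_pos"],s["wrist_force"])
```

```text
7.15 [0.6229178  0.04915281 0.11994061] [-0.82146021 -0.2259376  -0.43884909]
```

View pics/e.png

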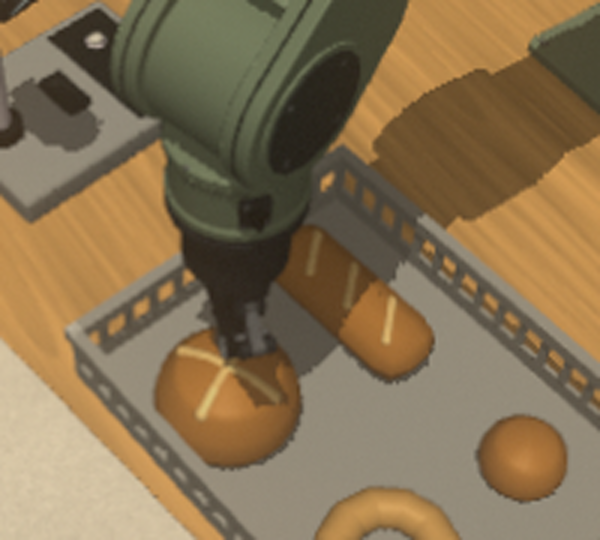

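The fingertips at crop (245,352) hover just above the cross at (230,368), with no contact. Height is about right, so I'll hold for over 3 s.

Request:
drive_tool(
  commands=[
    [[0,0,2,0,0,0,1],[0,0,2,0,0,0,1],[0,0,2,0,0,0,1],[0,0,2,0,0,0,1],[0,0,2,0,0,0,1],[0,0,2,0,0,0,1],[0,0,2,0,0,0,1],[0,0,2,0,0,0,1],[0,0,2,0,0,0,1],[0,0,2,0,0,0,1],[0,0,2,0,0,0,1],[0,0,2,0,0,0,1]],
  ],
)

```text
t: 8.35
ee_pos: [0.6226, 0.0492, 0.117]
eef_rot: [[-0.951, 0.309, -0.0], [0.309, 0.951, -0.0], [0.0, -0.0, -1.0]]
wrist_force: [-0.4, -0.7, 0.4]
width: -0.0
gripper_force: 0.0
```

Run:
```python
from h import *
print(world("scene",200+245/3-.3,120+352/3-.3,z=.1), world("scene",276.4,242.4,z=.078))
```

```text
[0.61342844 0.05735432 0.1       ] [0.62316204 0.05210257 0.078     ]
```

Request:
drive_tool(
  commands=[
    [[0,0,0,0,0,0,1],[0,0,0,0,0,0,1],[0,0,0,0,0,0,1],[0,0,0,0,0,0,1],[0,0,0,0,0,0,1],[0,0,0,0,0,0,1],[0,0,0,0,0,0,1],[0,0,0,0,0,0,1],[0,0,0,0,0,0,1],[0,0,0,0,0,0,1],[0,0,0,0,0,0,1],[0,0,0,0,0,0,1]],
  ],
)

```text
t: 9.55
ee_pos: [0.6226, 0.0492, 0.117]
eef_rot: [[-0.951, 0.309, -0.0], [0.309, 0.951, -0.0], [0.0, -0.0, -1.0]]
wrist_force: [0.0, -0.1, 0.4]
width: 0.0004
gripper_force: 0.0
```

Request:
drive_tool(
  commands=[
    [[0,0,0,0,0,0,1],[0,0,0,0,0,0,1],[0,0,0,0,0,0,1],[0,0,0,0,0,0,1],[0,0,0,0,0,0,1],[0,0,0,0,0,0,1],[0,0,0,0,0,0,1],[0,0,0,0,0,0,1],[0,0,0,0,0,0,1],[0,0,0,0,0,0,1],[0,0,0,0,0,0,1],[0,0,0,0,0,0,1]],
  ],
)

```text
t: 10.75
ee_pos: [0.6226, 0.0492, 0.117]
eef_rot: [[-0.951, 0.309, -0.0], [0.309, 0.951, -0.0], [0.0, -0.0, -1.0]]
wrist_force: [-0.7, 0.1, 0.1]
width: 0.0002
gripper_force: 0.0
```

Request:
drive_tool(
  commands=[
    [[0,0,0,0,0,0,1],[0,0,0,0,0,0,1],[0,0,0,0,0,0,1],[0,0,0,0,0,0,1],[0,0,0,0,0,0,1],[0,0,0,0,0,0,1],[0,0,0,0,0,0,1],[0,0,0,0,0,0,1],[0,0,0,0,0,0,1],[0,0,0,0,0,0,1],[0,0,0,0,0,0,1],[0,0,0,0,0,0,1]],
  ],
)

```text
t: 11.95
ee_pos: [0.6226, 0.0492, 0.117]
eef_rot: [[-0.951, 0.309, -0.0], [0.309, 0.951, -0.0], [0.0, -0.0, -1.0]]
wrist_force: [-0.1, -0.7, 0.5]
width: -0.0003
gripper_force: 0.0
```

Request:
drive_tool(
  commands=[
    [[0,0,-15,0,0,0,1],[0,0,-45,0,0,0,1],[0,0,-85,0,0,0,1],[0,0,-125,0,0,0,1],[30,0,-150,0,0,0,1],[65,0,-165,0,0,0,1],[100,0,-165,0,0,0,1],[130,0,-165,0,0,0,1],[150,0,-165,0,0,0,1],[150,0,-165,0,0,0,1],[150,0,-165,0,0,0,1],[150,0,-165,0,0,0,1]],
  ],
)

```text
t: 13.15
ee_pos: [0.4805, 0.0952, 0.2819]
eef_rot: [[-0.951, 0.309, 0.0], [0.309, 0.951, -0.0], [-0.0, -0.0, -1.0]]
wrist_force: [-0.2, 0.7, 1.1]
width: 0.0002
gripper_force: 0.0
```

Run:
```python
from h import *
im,d=manip.grab_frame("scene");cv2.imwrite("pics/f.png",im)
s=manip.observe();print(s["t"],s["ee_pos"],s["wrist_force"])
```

```text
13.2 [0.48041978 0.09521647 0.28181633] [ 0.20514365  0.15688313 -0.20457381]
```

View pics/f.png

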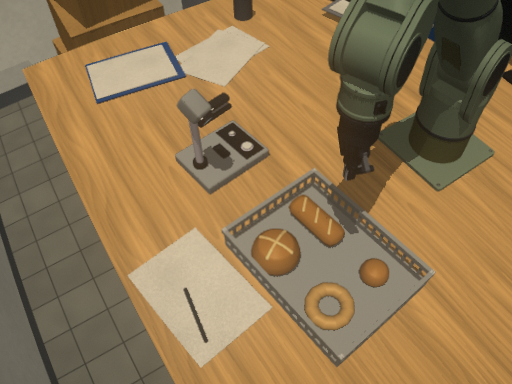

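The hand is at (355,170), well back from the loaf at (277,245). The bread is where it began and both buttons are out.

```bash
python3 -c "
from plant import manip
print(manip.hand_in())"
```

```text
the job is handed in; nothing more can be done
None
```

The job is handed in, with no verdict returned: I pressed the shutter to its hard stop and released it, pointed about 2 cm above the round loaf for over 4 s, then drew the hand back, with no sign of contact with the bread or tray.

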